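# Load a wire reel on the braked hub and hold it home

### The arm

A 6-joint arm with a two-finger parallel gripper is mounted at the origin on the work surface; the furniture and walls round the work are solid. World frame = base frame: x ahead of the robot, y to its left, z up, the work surface at z = 0. Lengths are in m, angles in rad, forces in N, time in s.
With the tool pointing down it reaches from about 0.275 to 0.725 m from the base axis. Payload 15.9 kg.
Tool frame: the origin (TCP) lies midway between the tips of the shut fingers; the grasp point (between the pads) lies 19 mm behind it; z points along the fingers, y is the line along which they close (so a half turn about z gives the same grasp; the last joint's range is limited). The gripper opens to 85 mm and grips with 20 to 120 N. Pads are 22 mm wide; open, the fingers measure 114 mm over their backs; the gripper's body (76 mm by 85 mm) begins 54 mm behind the grasp point. The pads swing forward as they close: fully open they stand 13 mm farther back than shut.
Start: joints at [0, 0.213, -0.034, 1.323, 0, 1.571], TCP at [0.5, -0, 0.231] pointing down, gripper open.
Joint ranges: [-2.98, 2.98], [-0.74, 1.72], [-1.14, 1.35], [-2.1, 2.04], [-1.57, 1.44], [-3.14, 3.14]. Speed limits (rad/s): [1.89, 1.89, 2.39, 2.57, 3.14, 3.14].

### API

Orientations are given as a unit quaternion [w, x, y, z].
In Python, from station import env gives the robot as it stands.
- The arm moves only by the tool apply_moves, never from a script. Its argument "series" is a list that holds one entry, the list of rows, each a list of 7 numbers: the shift along the tool's x, y, z scaled (see below), then the turn, a rotation vector about the tool's x, y, z scaled (see below), then the opening, from -1 (shut) to 1 (fully open). A call has 1 to 8 rows; each row is the pose to reach, as a shift and turn from the pose commanded when the call began, along the tool's axes at that moment, turning the shorter way round; what a row does not reach only later rows make up. The controller multiplies each number of a shift by 0.3 m and each number of a turn by 180 degrees. A row lasts 1/8 s, in which the tool goes at most 62.5 mm and 10.7 degrees, less where a joint would pass 70% of its speed; a pose out of reach is approached as far as the arm can. A call with a number of a shift or a turn outside -1 to 1 is refused whole. A call with a gripper value outside its range is refused whole. The fingers move at their own pace and stop on an object; "force" is the grip in N (left out, the last holds). Time passes only in rows, so rows that repeat a pose let the fingers close. It gives the time, the measured TCP pose, the force, the opening and the grip force at its end, in the units of the state.
- env.state(): the state, without advancing time (a new reading comes with each control period).
- env.get_image(name): name is "scene" or "side" or "wrist"; returns (picture, depth): 400x640x3 uint8, blue, green, red; 400x640 float32, m along the optical axis (not along the pixel's ray), 0 where there is no reading.
- env.camera_params(name): a dict with "camera_matrix" (3x3 intrinsics, pixels), "position" and "orientation" of the camera in the world. Camera axes: x right, y down, z forward; pixel columns grow to the right and rows downward; lengths in m; the calibration is good to about 2 mm. A picture is of the moment at which its call begins: read the wrist's pose just before it. camera_params takes no time and is no camera call; for the wrist camera it gives the pose at the moment of the call.
- env.finish_job(): hands the job in; it is judged then, once.
The state is a dict: "time": time; "joint_pos": joint angles; "qvel": joint speeds; "tau": joint torques, N m; "eef_pos": TCP position; "tool_rot": TCP orientation; "force": force on the tool from outside, world axes, zero at the start; "torque": the same for the moment, N m; "finger_gap": finger opening in m; "finger_force": force on a finger pad.
Only numpy, scipy, OpenCV 4.12 (cv2) and the standard library are available. Lean on these libraries where they do the work, as an engineer would, in place of code of your own. Each camera call takes 0.05 s, during which the arm holds its last target. There are 200 camera calls.

### The job

Slide the reel of copper-coloured wire (black flanges) up off its post, put it over the spindle of the blue-based dispenser hub, and press it down against the red sprung brake plate until its lower flange sits fully and firmly on the steel stop ring. Finish still holding it pressed home, as if a workmate were about to fit the retaining clip: do not let go or ease off at the end. Leave the reel with white flanges on its post, and do not disturb the pliers and the tape measure.

Things in the scene. Friction and masses are not known exactly. Their poses are not given: they have to be found in the camera images.
- copper_reel: Reel of copper-coloured wire with black plastic flanges, 58 mm diameter, 44 mm tall, with a 21 mm through bore; about 0.22 kg. Origin: centre of the underside, on the axis; z along the axis, up. It can be gripped across its 58 mm diameter anywhere over its height. It starts upright on its storage post.
- silver_reel: Reel of silver-coloured wire with white plastic flanges, the same size. It stays on its own storage post. Origin: centre of the underside.
- post_a_tip (a point): Fixed storage stand: dark base plate 84x84x8 mm, upright steel post of 16 mm diameter, its top 14 mm tapering to 6 mm. A reel on it rests on the base plate, underside 8 mm above the worktop. This point is the post's tip, on its axis, 68 mm above the worktop. The copper reel starts on this post.
- post_b_tip (a point): Fixed storage stand: dark base plate 84x84x8 mm, upright steel post of 16 mm diameter, its top 14 mm tapering to 6 mm. A reel on it rests on the base plate, underside 8 mm above the worktop. This point is the post's tip, on its axis, 68 mm above the worktop. The silver reel stands on this post.
- hub_stop (a point): Fixed dispenser hub: blue base plate 96x96x8 mm, upright spindle, round it a red sprung brake plate (outside diameter 45 mm), round that the fixed stop ring. This point is on the spindle axis level with the top of the ring, 40 mm above the worktop: the height of the reel's underside when home. At rest the red plate stands 8 mm above the ring and alone carries an unpressed reel.
- hub_tip (a point): Tip of the hub's spindle, 100 mm above the worktop; its top 14 mm tapers from 16 mm to 6 mm diameter.
- brake_plate (a joint): How far the red brake plate is pressed down, m: 0 at rest (8 mm above the stop ring), 0.008 when it is level with the ring, that is with the reel home. The spring pushes up with about 5 N at rest and about 10 N when level.
- stop_ring: The fixed steel stop ring of the hub (outside diameter 64 mm, inside 49 mm); its origin is on the spindle's axis at worktop height, its flat top 40 mm above.
- pliers: Combination pliers with blue handles, 52x162x12 mm, lying on the worktop nearer the robot; leave alone. Origin: centre of the underside.
- tape: Yellow and black tape measure, 29x73x63 mm, standing on the worktop nearer the robot; leave alone. Origin: centre of the underside.
There are look-alikes about, which are no part of the job. What is shaped like the part that bears post_b_tip but purple is not meant.

How it is judged:
On the way:
1. the copper reel has been slid up clear of its post (z of copper_reel in the frame of post_a_tip above -0.003 m), for 0.1 s.
At the end, for the whole second after the job is handed in: Copper reel on the hub spindle (within 5 mm, 0.06 rad), underside within 1.5 mm of the stop ring top, bearing on it with over 2 N; red plate down over 6.5 mm; reel at rest, pushed by the robot with over 2 N; silver reel still down on its post (horizontal distance between copper_reel and hub_stop below 0.005 m and z of copper_reel in the frame of hub_stop below 0.0015 m and angle between copper_reel's own z axis and vertical below 0.06 rad and value of joint brake_plate above 0.0065 m and contact force between copper_reel and stop_ring above 2 N and contact force between copper_reel and the fingers above 2 N and velocity of joint brake_plate below 0.01 m/s and linear speed of copper_reel below 0.02 m/s and horizontal distance between silver_reel and post_b_tip below 0.006 m and z of silver_reel in the frame of post_b_tip below -0.054 m); the arm keeps its last pose, push and grip.
It fails at once if the silver reel was moved from its place by more than 20 mm (distance of silver_reel from where it was at the start of the episode above 0.02 m).
It fails at once if the pliers or the tape measure were moved by more than 30 mm (distance of any of pliers, tape from where it was at the start of the episode above 0.03 m).
It also fails if it takes over 42 s, if anything falls off the work surface, if the arm or the gripper's body presses on something with over 40 N, if the wrist force passes 120 N, or if a joint passes its speed limit or range.

## Working session

There is one attempt and no reset: what is moved stays moved. The work goes in short steps, Python scripts to look and compute and a tool call to move; the robot and the scene stay as the last step left them, time stands still between calls to the robot, and variables do not carry over. Pictures are saved under pics/ and viewed, at most 10 in all, crops included, and the job is handed in when it is done.

Besides the shell and the picture viewer there is one more tool, called after "Request:" in YAML: its name, and indented under it one key for each argument. apply_moves: Moves the arm, as the interface text tells. Shifts and turns lie within -1 to 1; 1 stands for 0.3 m of shift or 180 degrees of turn. Its arguments: {"type":"object","properties":{"series":{"type":"array","items":{"type":"array","items":{"type":"array","items":{"type":"number","minimum":-1,"maximum":1}}}},"force":{"type":"number"}},"required":["series"]}

```bash
mkdir -p pics; ls; cat > h.py <<'E'
import numpy as np, cv2
from station import env
from scipy.spatial.transform import Rotation as R
def cloud(name):
    p=env.camera_params(name); im,d=env.get_image(name)
    K=np.array(p["camera_matrix"]); q=p["orientation"]
    v,u=np.mgrid[:d.shape[0],:d.shape[1]]
    c=np.stack([(u-K[0,2])/K[0,0]*d,(v-K[1,2])/K[1,1]*d,d],-1)
    w=c@R.from_quat([q[1],q[2],q[3],q[0]]).as_matrix().T+np.array(p["position"])
    w[d==0]=np.nan
    return im,w
E
python3 - <<'E'
from h import *
for n in("scene","side"):
    im,w=cloud(n); cv2.imwrite(f"pics/{n}0.png",im); np.save(f"pics/{n}0.npy",w)
    print(n,env.camera_params(n)["position"])
print(env.state())
E
```

```text
pics
scene [-0.04443827 -0.76451941  0.83804695]
side [ 0.03238201 -0.92070617  0.44386375]
{'time': 0.1, 'joint_pos': array([-2.77440406e-05,  2.13333110e-01, -3.49720510e-02,  1.32351573e+00,
       -2.70110391e-05,  1.57079731e+00]), 'qvel': array([-0.00051329, -0.00150639,  0.00281585, -0.00117012,  0.00074345,
        0.00015686]), 'tau': array([ 1.52238292e-03, -6.87242889e+01,  4.87808239e+01,  1.21537212e-02,
        1.43833854e-04,  5.94535322e-06]), 'eef_pos': array([ 4.99694046e-01, -2.23882158e-05,  2.30862225e-01]), 'tool_rot': array([-3.52694163e-04,  7.07116838e-01,  7.07096538e-01, -3.71784154e-04]), 'force': array([-0.9398626 ,  0.75232389, -0.14247524]), 'torque': array([ 0.01721214, -0.03839503,  0.00425774]), 'finger_force': 0.0, 'finger_gap': 0.08508110340343565}
```

View pics/scene0.png

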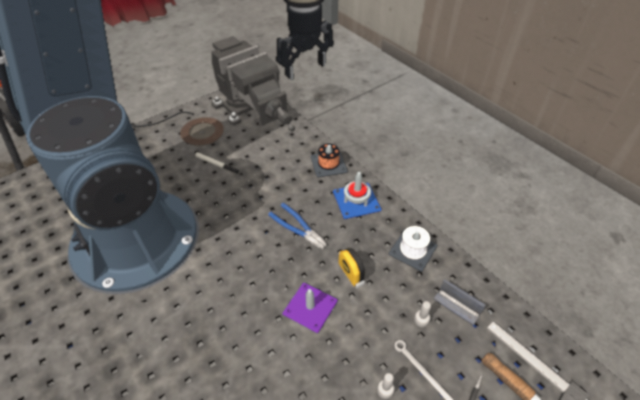

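View pics/side0.png

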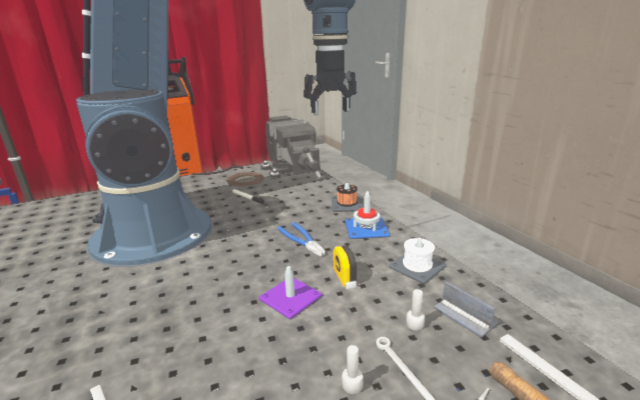

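Scene picture: copper reel at (329,157), hub spindle at (358,190), silver reel at (415,243), pliers (298,225), tape (350,267), purple decoy (310,305). Next, positions from the depth data.

```bash
python3 - <<'E'
from h import *
for n,boxes in (("scene",dict(cop=(305,135,350,180),hub=(325,165,390,220),silver=(385,222,440,270))),("side",dict(cop=(325,178,372,215),hub=(338,185,395,242),silver=(385,232,450,285)))):
    im=cv2.imread(f"pics/{n}0.png"); w=np.load(f"pics/{n}0.npy")
    for k,(a,b,c,d) in boxes.items():
        p=w[b:d,a:c].reshape(-1,3); z=p[:,2]
        for lo,hi in ((.004,.012),(.034,.044),(.044,.056),(.056,.07),(.07,.098)):
            s=p[(z>lo)&(z<hi)]
            if len(s)>8:
                r=cv2.minAreaRect(s[:,:2].astype(np.float32)*1000)
                print(n,k,lo,len(s),s.mean(0).round(4),np.nanpercentile(s,3,0).round(3)[:2],np.nanpercentile(s,97,0).round(3)[:2],'rect',np.round(r[0]),np.round(r[1]),round(r[2]),'zmax',np.nanmax(z).round(4))
E
```

```text
scene cop 0.004 389 [ 0.4935 -0.0916  0.0086] [ 0.454 -0.131] [ 0.545 -0.01 ] rect [517. -56.] [177. 110.] 54 zmax 0.0706
scene cop 0.034 59 [ 0.4919 -0.0985  0.0388] [ 0.477 -0.11 ] [ 0.517 -0.072] rect [494. -90.] [33. 50.] 31 zmax 0.0706
scene cop 0.044 248 [ 0.501  -0.0872  0.0526] [ 0.476 -0.11 ] [ 0.529 -0.059] rect [504. -84.] [58. 57.] 62 zmax 0.0706
scene cop 0.056 41 [ 0.5028 -0.0829  0.0594] [ 0.489 -0.099] [ 0.52  -0.063] rect [505. -81.] [38. 39.] 82 zmax 0.0706
scene hub 0.004 871 [ 0.4716 -0.2191  0.0086] [ 0.424 -0.281] [ 0.527 -0.111] rect [ 498. -204.] [178. 154.] 52 zmax 0.104
scene hub 0.034 194 [ 0.4689 -0.2367  0.0401] [ 0.446 -0.259] [ 0.505 -0.199] rect [ 476. -229.] [64. 62.] 42 zmax 0.104
scene hub 0.044 180 [ 0.4735 -0.2319  0.0489] [ 0.456 -0.249] [ 0.496 -0.208] rect [ 474. -232.] [48. 43.] 49 zmax 0.104
scene hub 0.056 26 [ 0.4734 -0.2314  0.0632] [ 0.468 -0.236] [ 0.48  -0.222] rect [ 473. -231.] [10. 16.] 32 zmax 0.104
scene hub 0.07 61 [ 0.474  -0.2313  0.0844] [ 0.469 -0.236] [ 0.481 -0.225] rect [ 476. -230.] [12. 15.] 45 zmax 0.104
scene silver 0.0
[... 1490 characters left out ...]
8] [ 0.469 -0.237] [ 0.505 -0.084] rect [ 488. -159.] [160.  14.] 80 zmax 0.1012
side hub 0.07 66 [ 0.4747 -0.2327  0.0842] [ 0.47  -0.236] [ 0.481 -0.228] rect [ 475. -232.] [11. 12.] 59 zmax 0.1012
side silver 0.004 603 [ 0.4698 -0.4303  0.0081] [ 0.433 -0.466] [ 0.523 -0.38 ] rect [ 472. -376.] [ 94. 181.] 10 zmax 0.0687
side silver 0.034 120 [ 0.4664 -0.4378  0.039 ] [ 0.45  -0.528] [ 0.493 -0.41 ] rect [ 473. -471.] [126.  44.] 87 zmax 0.0687
side silver 0.044 381 [ 0.4746 -0.4275  0.0515] [ 0.452 -0.494] [ 0.504 -0.396] rect [ 459. -459.] [145.  57.] 63 zmax 0.0687
side silver 0.056 45 [ 0.4778 -0.4211  0.0616] [ 0.473 -0.425] [ 0.484 -0.415] rect [ 478. -420.] [ 9. 13.] 26 zmax 0.0687
```

Request:
apply_moves:
  series:
    - [[-0.15,0.005,0.13,0,0,0,1],[-0.283,0.011,0.2,0,0,0,1],[-0.283,0.011,0.2,0,0,0,1],[-0.283,0.011,0.2,0,0,0,1]]
  force: 80

```text
time: 0.6
eef_pos: [0.5033, -0.0847, 0.1715]
tool_rot: [-0.0, 0.707, 0.707, 0.0]
force: [0.1, 0.6, 0.5]
finger_gap: 0.0856
finger_force: 0.0
```

```bash
python3 - <<'E'
from h import *
s=env.state(); print(s["time"],s["eef_pos"],s["tool_rot"])
im,w=cloud("wrist"); cv2.imwrite("pics/w1.png",im); np.save("pics/w1.npy",w)
print(env.camera_params("wrist"))
E
```

```text
0.6 [ 0.50325129 -0.08465063  0.17146019] [-1.60014263e-04  7.07240663e-01  7.06972855e-01  3.32654645e-05]
{'camera_matrix': array([[286.00531088,   0.        , 318.56504133],
       [  0.        , 286.00531088, 199.26594013],
       [  0.        ,   0.        ,   1.        ]]), 'position': array([ 0.50443552, -0.00748146,  0.31610173]), 'orientation': array([1.52158949e-01, 9.88355967e-01, 1.37355468e-04, 3.44519326e-04])}
```

View pics/w1.png

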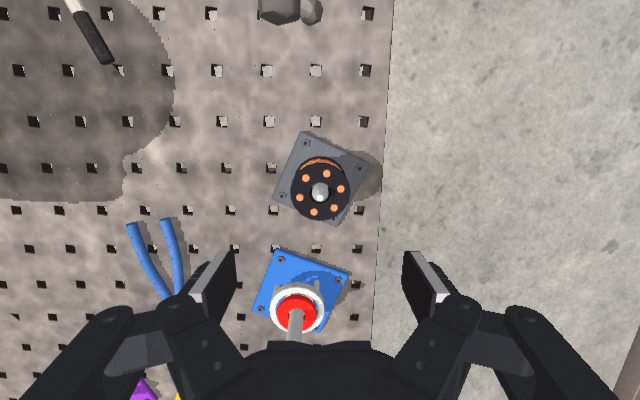

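The wrist view shows the copper reel with its post tip at (320,190), and the hub's ring and red plate at (297,308). Both are clear between the fingers, so I'll fit the two axes.

```bash
python3 - <<'E'
from h import *
w=np.load("pics/w1.npy").reshape(400,640,3)
def sel(a,b,c,d,lo,hi):
    p=w[b:d,a:c].reshape(-1,3); return p[(p[:,2]>lo)&(p[:,2]<hi)]
for nm,bx in (("cop top",(280,150,360,230,.046,.058)),("cop tip",(280,150,360,230,.062,.075)),("copbase",(265,125,375,232,.004,.012)),("red",(260,270,340,340,.044,.052)),("ring",(260,270,340,340,.036,.043)),("spindle",(260,270,340,345,.06,.11))):
    s=sel(*bx)
    if len(s)<5: print(nm,len(s)); continue
    h=s[:,:2].astype(np.float32)*1000
    print(nm,len(s),'med z',np.median(s[:,2]).round(4),'max',s[:,2].max().round(4),'mean',s.mean(0).round(4),'circ',np.round(cv2.minEnclosingCircle(h)[0],1),round(cv2.minEnclosingCircle(h)[1],1),'rect',[np.round(x,1) for x in cv2.minAreaRect(h)], 'bbox',h.min(0).round(1),h.max(0).round(1))
E
```

```text
cop top 2507 med z 0.0538 max 0.058 mean [ 0.5053 -0.0827  0.0537] circ [505.3 -84.1] 28.9 rect [array([505.2, -83.8]), array([57. , 56.6]), np.float64(89.3)] bbox [ 476.9 -112.4] [533.5 -55.3]
cop tip 113 med z 0.0665 max 0.0709 mean [ 0.5053 -0.0827  0.0667] circ [505.3 -83.8] 5.6 rect [array([505.2, -83.9]), array([10.2, 10.7]), np.float64(0.7)] bbox [500.1 -89.2] [510.3 -78.5]
copbase 2496 med z 0.0097 max 0.012 mean [ 0.5051 -0.0697  0.0096] circ [505.3 -83.9] 57.6 rect [array([505.4, -84. ]), array([83.9, 84. ]), np.float64(65.1)] bbox [ 451.7 -137.3] [559.3 -29.7]
red 849 med z 0.0495 max 0.0519 mean [ 0.4794 -0.2228  0.0492] circ [ 479.2 -228.1] 22.8 rect [array([ 479.3, -227. ]), array([42.2, 44.3]), np.float64(86.1)] bbox [ 457.3 -248.8] [ 501.3 -206. ]
ring 830 med z 0.0414 max 0.043 mean [ 0.4798 -0.2182  0.041 ] circ [ 479.1 -228. ] 31.9 rect [array([ 479., -227.]), array([61.3, 63.4]), np.float64(85.1)] bbox [ 447.3 -258.5] [ 510.6 -196.4]
spindle 348 med z 0.0773 max 0.0917 mean [ 0.4796 -0.2226  0.0767] circ [ 479.1 -226.8] 7.7 rect [array([ 479.5, -223.2]), array([ 8.1, 15.4]), np.float64(82.9)] bbox [ 471.4 -228.2] [ 486.8 -219.1]
```

Request:
apply_moves:
  series:
    - [[0.003,0.007,0.2,0,0,0,1],[0.003,0.007,0.36,0,0,0,1],[0.003,0.007,0.48,0,0,0,1],[0.003,0.007,0.52,0,0,0,1],[0.003,0.007,0.52,0,0,0,1],[0.003,0.007,0.52,0,0,0,-1],[0.003,0.007,0.52,0,0,0,-1],[0.003,0.007,0.52,0,0,0,-1]]
  force: 60

```text
time: 1.65
eef_pos: [0.5063, -0.0841, 0.0172]
tool_rot: [0.001, 0.707, 0.707, 0.001]
force: [-5.7, 1.1, 17.7]
finger_gap: 0.0573
finger_force: 60.5
```

Request:
apply_moves:
  series:
    - [[0,0,0,0,0,0,-1],[0,0,0,0,0,0,-1],[0,0,0,0,0,0,-1],[0,0,0,0,0,0,-1]]

```text
time: 2.15
eef_pos: [0.5063, -0.0841, 0.0172]
tool_rot: [0.001, 0.707, 0.707, 0.001]
force: [-5.5, 1.4, 16.8]
finger_gap: 0.0573
finger_force: 60.5
```

Request:
apply_moves:
  series:
    - [[0,0,-0.05,0,0,0,-1],[0,0,-0.15,0,0,0,-1],[0,0,-0.25,0,0,0,-1],[0,0,-0.35,0,0,0,-1],[0,0,-0.42,0,0,0,-1],[0,0,-0.45,0,0,0,-1],[0,0,-0.45,0,0,0,-1],[0,0,-0.45,0,0,0,-1]]

```text
time: 3.15
eef_pos: [0.5049, -0.0839, 0.1495]
tool_rot: [-0.0, 0.707, 0.707, -0.0]
force: [-1.0, -0.3, -1.9]
finger_gap: 0.0568
finger_force: 64.4
```

```bash
python3 - <<'E'
from h import *
print({k:np.round(v,4) for k,v in env.state().items()})
im,w=cloud("wrist"); cv2.imwrite("pics/w2.png",im); np.save("pics/w2.npy",w)
im,w=cloud("side"); np.save("pics/side2.npy",w); cv2.imwrite("pics/side2.png",im)
E
```

```text
{'time': np.float64(3.15), 'joint_pos': array([-0.1647,  0.2676, -0.1722,  1.1322, -0.    ,  1.4061]), 'qvel': array([-0.0001,  0.0031, -0.0031,  0.0009, -0.0021,  0.0009]), 'tau': array([-3.70000e-03, -7.40958e+01,  4.86111e+01,  6.31000e-02,
        1.00000e-04,  5.00000e-04]), 'eef_pos': array([ 0.5049, -0.0839,  0.1495]), 'tool_rot': array([-5.000e-04,  7.071e-01,  7.071e-01, -4.000e-04]), 'force': array([-1.041 , -0.2885, -1.9343]), 'torque': array([ 0.0566,  0.0329, -0.0258]), 'finger_force': np.float64(64.4381), 'finger_gap': np.float64(0.0568)}
```

View pics/w2.png

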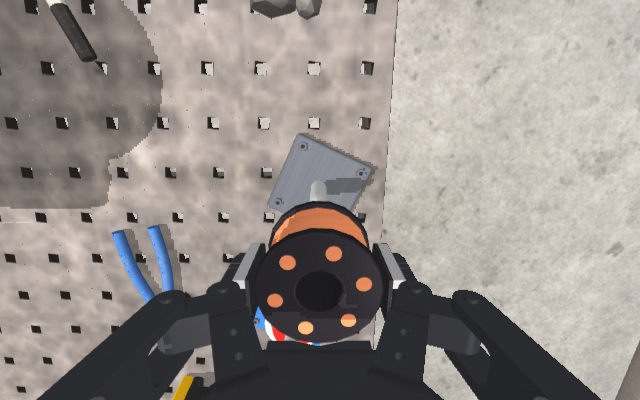

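The reel is held level in the gripper and clear of its post, which now shows at (320,190). I'll carry it just past the hub so the wrist camera can look straight at the hub.

Request:
apply_moves:
  series:
    - [[-0.08,-0.01,0,0,0,0,-1],[-0.2,-0.03,0,0,0,0,-1],[-0.33,-0.05,0,0,0,0,-1],[-0.46,-0.07,0,0,0,0,-1],[-0.56,-0.087,0,0,0,0,-1],[-0.613,-0.087,0,0,0,0,-1],[-0.613,-0.087,0,0,0,0,-1],[-0.613,-0.087,0,0,0,0,-1]]

```text
time: 4.25
eef_pos: [0.4794, -0.2671, 0.1501]
tool_rot: [-0.0, 0.707, 0.707, 0.0]
force: [0.8, 0.2, -2.0]
finger_gap: 0.0572
finger_force: 64.4
```

```bash
python3 - <<'E'
from h import *
s=env.state(); print(s["time"],s["eef_pos"].round(4),s["tool_rot"].round(4))
im,w=cloud("wrist"); cv2.imwrite("pics/w3.png",im); np.save("pics/w3.npy",w)
def rep(nm,s):
    if len(s)<5: print(nm,len(s)); return
    h=s[:,:2].astype(np.float32)*1000; c=cv2.minEnclosingCircle(h)
    print(nm,len(s),'med z',np.median(s[:,2]).round(4),'circ',np.round(c[0],1),round(c[1],1),'rect',[np.round(x,1) for x in cv2.minAreaRect(h)])
p=w.reshape(-1,3)
near=p[np.hypot(p[:,0]-.479,p[:,1]+.228)<.036]
for nm,lo,hi in (("ring",.036,.043),("red",.045,.052),("spindle",.06,.09),("tip",.09,.11)): rep(nm,near[(near[:,2]>lo)&(near[:,2]<hi)])
near=p[np.hypot(p[:,0]-.479,p[:,1]+.228)<.072]; rep("base",near[(near[:,2]>.006)&(near[:,2]<.012)])
e=s["eef_pos"]; r=p[(np.hypot(p[:,0]-e[0],p[:,1]-e[1])<.0295)&(p[:,2]>.165)&(p[:,2]<.2)]
m=np.median(r[:,2]); r=r[abs(r[:,2]-m)<.006]; rep("reel top",r)
A=np.c_[r[:,:2]-e[:2],np.ones(len(r))]; print("tilt",np.linalg.lstsq(A,r[:,2],rcond=None)[0])
E
```

```text
4.25 [ 0.4794 -0.2671  0.1501] [-3.000e-04  7.069e-01  7.073e-01  1.000e-04]
ring 1685 med z 0.0415 circ [ 478.6 -228.6] 32.0 rect [array([ 479. , -228.5]), array([62.7, 63. ]), np.float64(46.4)]
red 1563 med z 0.0497 circ [ 478.9 -228.6] 22.4 rect [array([ 479.1, -228.9]), array([44.2, 43.2]), np.float64(89.0)]
spindle 153 med z 0.0835 circ [ 478.8 -228.7] 8.1 rect [array([ 478.9, -228.5]), array([15.4, 15.3]), np.float64(21.2)]
tip 295 med z 0.0963 circ [ 478.7 -228.5] 7.2 rect [array([ 478.7, -228.4]), array([13.9, 13.3]), np.float64(46.2)]
base 5256 med z 0.0097 circ [ 479.4 -228.2] 65.8 rect [array([ 478.9, -228.8]), array([96.2, 96. ]), np.float64(67.9)]
reel top 10813 med z 0.1865 circ [ 479.4 -267.1] 29.5 rect [array([ 480.2, -266.8]), array([57.4, 57.6]), np.float64(42.1)]
tilt [-0.00468663 -0.00387279  0.18635627]
```

View pics/w3.png

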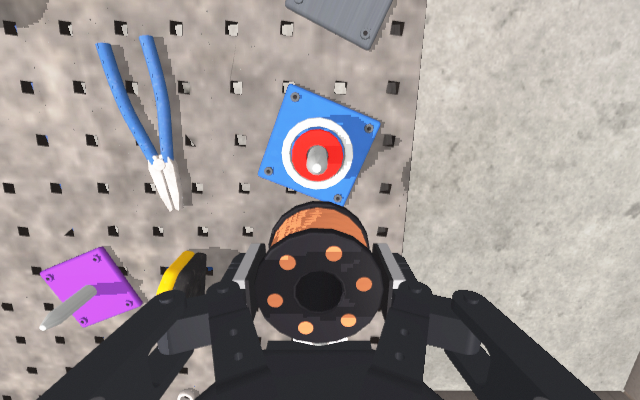

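Hub axis is at (478.8, -228.6) mm, showing at (317,155), and the reel centre is about (480.1, -266.8) mm and level. I'll line up, then start lowering.

Request:
apply_moves:
  series:
    - [[0.05,-0.003,0,0,0,0,-1],[0.1,-0.003,0,0,0,0,-1],[0.127,-0.003,0,0,0,0,-1],[0.127,-0.003,0.05,0,0,0,-1],[0.127,-0.003,0.12,0,0,0,-1],[0.127,-0.003,0.15,0,0,0,-1],[0.127,-0.003,0.18,0,0,0,-1],[0.127,-0.003,0.18,0,0,0,-1]]

```text
time: 5.3
eef_pos: [0.4781, -0.2298, 0.0958]
tool_rot: [-0.0, 0.707, 0.707, -0.0]
force: [-0.2, 0.3, -1.0]
finger_gap: 0.057
finger_force: 64.5
```

Request:
apply_moves:
  series:
    - [[0,0,0.03,0,0,0,-1],[0,0,0.05,0,0,0,-1],[0,0,0.07,0,0,0,-1],[0,0,0.07,0,0,0,-1]]

```text
time: 5.8
eef_pos: [0.4781, -0.2296, 0.0748]
tool_rot: [-0.0, 0.707, 0.707, -0.0]
force: [0.5, 0.0, -2.7]
finger_gap: 0.0569
finger_force: 64.5
```

Request:
apply_moves:
  series:
    - [[0,0,0.03,0,0,0,-1],[0,0,0.05,0,0,0,-1],[0,0,0.065,0,0,0,-1],[0,0,0.075,0,0,0,-1],[0,0,0.075,0,0,0,-1]]
  force: 100

```text
time: 6.42
eef_pos: [0.4783, -0.2298, 0.0529]
tool_rot: [-0.0, 0.707, 0.707, -0.0]
force: [-4.5, 1.5, 5.9]
finger_gap: 0.0565
finger_force: 106.6
```

Request:
apply_moves:
  series:
    - [[0,0,0.004,0,0,0,-1],[0,0,0.008,0,0,0,-1],[0,0,0.011,0,0,0,-1],[0,0,0.011,0,0,0,-1]]

```text
time: 6.92
eef_pos: [0.4783, -0.2298, 0.0498]
tool_rot: [0.0, 0.707, 0.707, -0.0]
force: [-4.3, 1.3, 7.4]
finger_gap: 0.0563
finger_force: 106.8
```

Spring force only so far, so it isn't on the ring yet. I'll press on.

Request:
apply_moves:
  series:
    - [[0,0,0.003,0,0,0,-1],[0,0,0.005,0,0,0,-1],[0,0,0.005,0,0,0,-1]]

```text
time: 7.3
eef_pos: [0.4784, -0.2298, 0.0495]
tool_rot: [0.0, 0.707, 0.707, 0.0]
force: [-11.4, 4.6, 29.3]
finger_gap: 0.0565
finger_force: 109.3
```

Request:
apply_moves:
  series:
    - [[0,0,0.003,0,0,0,-1],[0,0,0.004,0,0,0,-1],[0,0,0.004,0,0,0,-1]]

```text
time: 7.68
eef_pos: [0.4784, -0.2298, 0.0493]
tool_rot: [0.001, 0.707, 0.707, 0.0]
force: [-19.8, 9.8, 50.1]
finger_gap: 0.0561
finger_force: 111.3
```

Force jumped at home height, so the flange is on the ring. I'll let it settle and check.

Request:
apply_moves:
  series:
    - [[0,0,0,0,0,0,-1],[0,0,0,0,0,0,-1],[0,0,0,0,0,0,-1],[0,0,0,0,0,0,-1]]

```text
time: 8.18
eef_pos: [0.4784, -0.2298, 0.0493]
tool_rot: [0.001, 0.707, 0.707, 0.0]
force: [-19.4, 9.6, 49.2]
finger_gap: 0.0568
finger_force: 111.3
```

```bash
python3 - <<'E'
from h import *
s=env.state(); e=s["eef_pos"]; print(s["time"],e.round(4),s["force"].round(1),s["torque"].round(2))
im,w=cloud("wrist"); p=w.reshape(-1,3)
r=p[(np.hypot(p[:,0]-.479,p[:,1]+.2287)<.028)&(p[:,2]>.078)&(p[:,2]<.092)]
print(len(r),np.median(r,0)); A=np.c_[r[:,:2]-e[:2],np.ones(len(r))]; print("tilt",np.linalg.lstsq(A,r[:,2],rcond=None)[0])
im,w=cloud("side"); cv2.imwrite("pics/side4.png",cv2.resize(im[140:280,300:460],(640,560),interpolation=2))
E
```

```text
8.175 [ 0.4784 -0.2298  0.0493] [-19.4   9.6  49.2] [ 1.83  4.06 -0.03]
10424 [ 0.47872772 -0.22401681  0.08570836]
tilt [-0.00232143 -0.00641793  0.08573943]
```

View pics/side4.png

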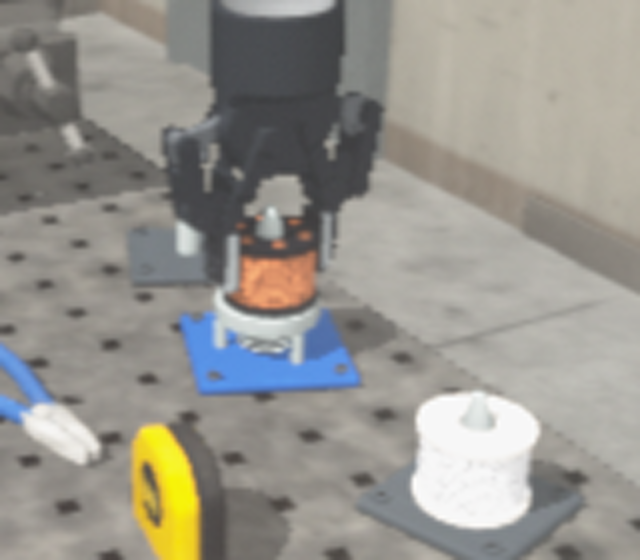

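The reel (crop centre (270,265)) sits level on the ring with the spindle tip showing above it. Its top is at about 84 mm once the camera bias is taken off. The silver reel, tape and pliers haven't moved. The arm is steady and pressing at about 49 N.

```bash
python3 -c "
from station import env
print(env.finish_job())"
```

```text
the job is handed in; nothing more can be done
None
```

I handed the job in with the copper reel on the hub spindle and pressed home on the stop ring: the arm was still gripping it and pushing down with about 49 N. The final camera check showed it level at the right height, with the silver reel, pliers and tape measure not visibly disturbed; no verdict came back.

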